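# Find the set slope on a hump mould with a pendulum angle gauge

### The job

Swing the brass hook catch on the wooden gauge case aside, open the lid and lift the pendulum angle gauge out. Set the middle of the gauge's foot gently across the round back of the plaster mould, its length square to the ridge, and rock it there until the hanging pointer settles on the brass index of its scale; then finish while still holding the gauge like that, foot lightly on the plaster, so that the touching line can be pencilled. Leave the lid open, the mould where it stands, and the jar, dish, bottle and loose pencil alone.

Things in the scene. Friction and masses are not known exactly. Their poses are not given: they have to be found in the camera images.
- case: wooden case, fixed, 100 (x) x 170 (y) x 123 mm: a 45 mm tray with a deep hollow lid, 78 mm high, hinged on it. Origin: centre of its underside; x from the front face (robot's side, with catch and knob) to the back, z up. Hinge line along y at (x +50, z 45 mm). The gauge stands upright in the middle of the tray, foot 7 mm up, ends between blocks that rise to z 23 mm.
- latch (a joint): brass hook catch on the case's front: a lever that turns about an axis along case x at (-50, -50, 25) mm; upright at 0, hooked over a pin on the lid, which it truly locks (starts at 0-0.08 rad). Grows as its top swings toward the case's -y side; swing it well clear, past 0.8; stop 1.6. Stays where left; 0.3 N at its knob moves it.
- latch_knob (a point): middle of the round knob at the end of the catch lever, 76 mm from its pivot: knob 12 mm thick, 24 mm long, standing forward (along case -x, from 6 to 30 mm before the front face). Push it sideways, e.g. with shut fingers from above.
- case_lid (a joint): lid of the case, 0.28 kg; 0 shut, grows as its front rises and goes back; stop at 2.0 rad. Damped; from about 0.9 rad it falls open by itself to the stop, before that it falls shut. Open means over 1.3.
- lid_knob (a point): middle of the grip of the brass lift knob on the lid's front, at case (-71, 25, 98) mm with the lid shut: round, 18 mm across, 30 mm long, standing forward along case -x. Pinched from above across its sides (along case y) it turns between the fingers as the lid rises; it moves on a circle about the hinge line.
- gauge: pendulum angle gauge: aluminium frame 100 mm wide (y), 104 high (z), 24 thick (x), 0.19-0.33 kg. Origin: centre of its flat foot's underside; y along the foot, scale on the -x side (in the case it stands upright, axes as the case's). Grip its solid top bar, z 75-104 mm, across the thickness; below is the open window with scale, pointer and index. Loose in the case: lift straight up.
- pointer (a joint): black weighted pointer, 42 mm, hanging from a pivot 67 mm above the gauge's foot, in the window; it swings freely and settles within 1 s. Value: its angle on the scale = how far the gauge leans about its own x axis; 0 upright, positive when the gauge's top leans toward its own -y (the pointer's end is then on the -y part of the scale).
- pointer_tip (a point): lower end of the pointer, 42 mm from its pivot; z of this frame runs from the tip to the pivot.
- index (a joint): small brass index on the rim of the scale, set beforehand at 0.2 to 0.45 rad and stiff: leave it. Zero and sense as for the pointer, which is on the index when both values are equal. Scale lines are 5 degrees apart, the longest is 0. It sits on the -y side, so lean the gauge's top toward its own -y.
- index_tip (a point): inner point of the brass index, 42 mm from the pointer's pivot; z of this frame runs from it to the pivot.
- mould: white plaster hump mould, 1 kg, loose: foot flange 104 (x) x 116 (y) x 14 mm; on it a straight-sided ridge 90 mm long (x), 90 mm wide, with a half-round back of radius 45 mm, top at z 91 mm. Origin: centre of its underside; x along the ridge, y across, z up.
- mould_axis (a point): centre of the half-round back: on the cylinder's axis (along the mould's x), 46 mm above the mould's underside, mid-length. A foot that lies flat on the curve is 45 mm from this axis.
- jar_blue: blue paint jar with white cap, 45 mm across, 70 high; bystander. Origin at its underside, as of the following.
- dish_small: smallest paint dish, 41 x 44 x 26 mm; bystander.
- bottle_small: small brown glass bottle, 40 mm across, 74 high; bystander.
- marking_pencil: red hexagonal pencil lying near the bench's front edge, 120 mm long, 7 thick; bystander.

How it is judged:
On the way, in this order (a step that is already met when the one before it is completed fails the run):
1. the hook catch is swung well clear of its pin while the lid is still shut (value of joint latch above 0.8 rad and value of joint case_lid below 0.1 rad), for 0.1 s.
2. the lid stands open (value of joint case_lid above 1.3 rad), for 0.2 s.
3. the gauge is lifted out of the case by the gripper (z of gauge in the frame of case above 0.05 m and contact force between the fingers and gauge above 1 N), for 0.2 s.
At the end, for the whole second after the job is handed in: Lid open; gauge gripped, the flat of its foot on the mould's round back (0.5-20 N, touching within 40 mm of the foot's middle), square to the ridge within 0.2 rad, clear of the case; pointer still and within 0.06 rad of the index; mould upright, within 30 mm of its start (value of joint case_lid above 1.3 rad and contact force between the fingers and gauge above 1 N and contact force between gauge and mould between 0.5 and 20 N and contact force between gauge and case below 0.1 N and angle between the z axis of pointer_tip and the z axis of index_tip, either way round below 0.06 rad and velocity of joint pointer between -0.2 and 0.2 rad/s and z of mould_axis in the frame of gauge between -0.05 and -0.04 m and y of mould_axis in the frame of gauge between -0.04 and 0.04 m and x of gauge in the frame of mould between -0.045 and 0.045 m and angle between the x axis of gauge and the x axis of mould, either way round below 0.2 rad and angle between mould's own z axis and vertical below 0.05 rad and distance of mould from where it was at the start of the episode below 0.03 m); the arm keeps its last pose, push and grip.
It fails at once if a bystander (jar, dish, bottle, pencil) is pushed more than 3 cm (distance of any of jar_blue, dish_small, bottle_small, marking_pencil from where it was at the start of the episode above 0.03 m).
It fails at once if the gauge is struck or forced against the mould with more than 40 N (contact force between gauge and mould above 40 N).
It also fails if it takes over 61 s, if anything falls off the work surface, if the arm or the gripper's body presses on something with over 40 N, if the wrist force passes 120 N, or if a joint passes its speed limit or range.

### The arm

A 6-joint arm with a two-finger parallel gripper is mounted at the origin on a cart in front of the work surface, level with it; the furniture and walls round the work are solid. World frame = base frame: x ahead of the robot, y to its left, z up, the work surface at z = 0. Lengths are in m, angles in rad, forces in N, time in s.
With the tool pointing down it reaches from about 0.375 to 0.975 m from the base axis. Payload 3.8 kg.
Tool frame: the origin (TCP) lies between the finger pads; the fingertips stand 22 mm ahead of it and the grasp point (between the pads) lies 3 mm ahead of it; z points along the fingers, y is the direction in which the jaws open and shut (so a half turn about z gives the same grasp; the last joint's range is limited). The gripper opens to 88 mm and grips with 3 to 60 N. Pads are 18 mm wide; open, the fingers measure 123 mm over their backs; the gripper's body (75 mm by 187 mm) begins 45 mm behind the grasp point.
Start: joints at [-1.149, 0.264, 1.604, -0, 1.274, -0.037], TCP at [0.299, -0.605, 0.261] pointing down, gripper open.
Joint ranges: [-2.63, 2.63], [-0.94, 2.18], [0.31, 2.57], [-1.31, 4.45], [0, 2.66], [-2.55, 2.55]. Speed limits (rad/s): [2.57, 2.57, 3.14, 3.14, 3.14, 3.14].

### API

Orientations are given as a rotation vector (axis times angle).
In Python, from workcell import arm, viewer gives the robot as it stands.
- The arm moves only by the tool arm_command, never from a script. Its argument "deltas" is a list of rows, each a list of 3 entries, a list of its own where there are three numbers: the shift along the tool's x, y, z in mm, then the turn, a rotation vector about the tool's x, y, z in rad, then the finger opening in mm, from 0 to 88.1. In form: [[[tx, ty, tz], [ax, ay, az], claw], ...]. A call has 1 to 20 rows; each row is the pose to reach, as a shift and turn from the pose commanded when the call began, along the tool's axes at that moment; what a row does not reach only later rows make up. A row lasts 1/8 s, in which the tool goes at most 62.5 mm and 10.7 degrees, less where a joint would pass 70% of its speed; a pose out of reach is approached as far as the arm can. A call with a gripper value outside its range is refused whole. The fingers move at their own pace and stop on an object; "squeeze" is the grip in N (left out, the last holds). Time passes only in rows, so rows that repeat a pose let the fingers close. It gives the time, the measured TCP pose, the force and the opening at its end, in the units of the state.
- arm.state(): the state, without advancing time (a new reading comes with each control period).
- viewer.snapshot(name): name is "scene" or "top" or "wrist"; returns (picture, depth): 420x560x3 uint8, red, green, blue; 420x560 float32, m along the optical axis (not along the pixel's ray), 0 where there is no reading.
- viewer.get_calibration(name): a dict with "fx", "fy", "cx", "cy" (pixels), "rvec" (rotation vector, rad) and "tvec" (3), from world to camera coordinates, as OpenCV has them. Camera axes: x right, y down, z forward; pixel columns grow to the right and rows downward; lengths in m; the calibration is good to about 2 mm. A picture is of the moment at which its call begins: read the wrist's pose just before it. get_calibration takes no time and is no camera call; for the wrist camera it gives the pose at the moment of the call.
- arm.finish_job(): hands the job in, once; it reports no verdict.
The state is a dict: "clock": time; "qpos": joint angles; "joint_velocities": joint speeds; "joint_torque": joint torques, N m; "eef_pos": TCP position; "orientation": TCP orientation; "force": force on the tool from outside, world axes, zero at the start; "moment": the same for the moment, N m; "opening": finger opening in m.
Only numpy, scipy, OpenCV 4.12 (cv2) and the standard library are available. Lean on these libraries where they do the work, as an engineer would, in place of code of your own. Each camera call takes 0.05 s, during which the arm holds its last target.

## Working session

There is one attempt and no reset: what is moved stays moved. The work goes in short steps, Python scripts to look and compute and a tool call to move; the robot and the scene stay as the last step left them, time stands still between calls to the robot, and variables do not carry over. Pictures are saved under pics/ and viewed, and the job is handed in when it is done.

Besides the shell and the picture viewer there is one more tool, called after ">>>" as name(argument=value, ...), one argument or row to a line, values as JSON. arm_command: Moves the arm, as the interface text tells. Its arguments: {"type":"object","properties":{"deltas":{"type":"array","items":{"type":"array"}},"squeeze":{"type":"number"}},"required":["deltas"]}

```bash
ls; mkdir -p pics
cat > h.py <<'E'
import numpy as np,cv2
from scipy.spatial.transform import Rotation as R
from workcell import arm,viewer
def snap(n,f):
    c=viewer.get_calibration(n); im,d=viewer.snapshot(n)
    cv2.imwrite(f'pics/{f}.png',cv2.cvtColor(im,cv2.COLOR_RGB2BGR)); np.savez(f'pics/{f}.npz',im=im,d=d,**{k:np.array(v) for k,v in c.items()})
    return im,d,c
def load(f): 
    z=np.load(f'pics/{f}.npz'); return z['im'],z['d'],z
def cloud(d,c):
    v,u=np.mgrid[:d.shape[0],:d.shape[1]]
    p=np.stack([(u-c['cx'])/c['fx']*d,(v-c['cy'])/c['fy']*d,d],-1)
    M=R.from_rotvec(np.array(c['rvec']).ravel()).as_matrix()
    return (p-np.array(c['tvec']).ravel())@M
E
python3 - <<'E'
from h import *
s=arm.state();print(s)
for n in('scene','top'):
    im,d,c=snap(n,n+'0');print(n,c)
E
```

```text
pics
{'clock': 0.0, 'qpos': array([-1.14886671e+00,  2.64743045e-01,  1.60536604e+00, -1.62218089e-05,
        1.27369150e+00, -3.68999385e-02]), 'joint_velocities': array([-1.29644508e-03,  2.34771497e-05, -8.97105205e-04, -1.13747612e-03,
       -2.31305050e-04, -1.07730835e-03]), 'joint_torque': array([ 2.26977545e-04, -5.02105629e+01, -3.56877816e+01,  7.26750190e-02,
        2.94729928e-02, -1.74797606e-04]), 'eef_pos': array([ 0.29868078, -0.60458724,  0.25939906]), 'orientation': array([-3.05717257e+00, -7.13937390e-01,  6.86998072e-04]), 'force': array([-0.67184635,  0.34342311,  0.23182074]), 'moment': array([ 0.01598594, -0.00280152, -0.01380079]), 'opening': 0.08808199013153711}
scene {'fx': 410.50710933403354, 'fy': 410.50710933403354, 'cx': 271.70902639753814, 'cy': 208.31096025996098, 'rvec': array([ 0.85761047, -2.60131065,  1.01803953]), 'tvec': array([0.48529984, 0.27829767, 0.89455206])}
top {'fx': 490.0277349824507, 'fy': 490.0277349824507, 'cx': 281.6376230954615, 'cy': 213.50456980567466, 'rvec': array([ 2.08780394, -2.13023687,  0.22604672]), 'tvec': array([0.06169519, 0.56663872, 1.05748968])}
```

View pics/scene0.png

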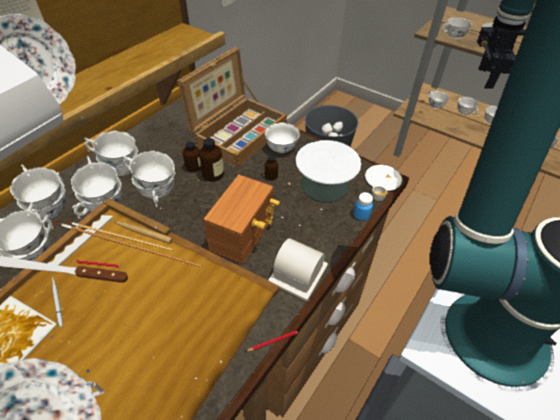

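View pics/top0.png

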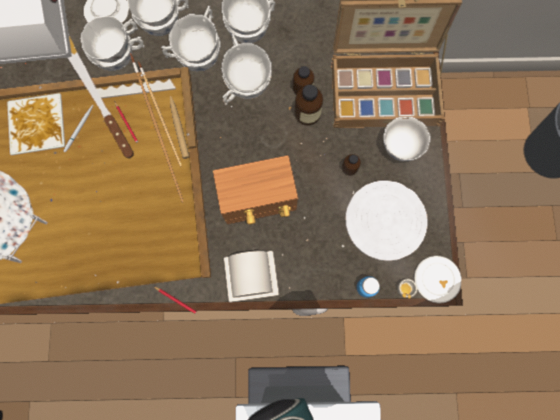

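The top view shows the case at about (257,190) with its lid knob at (250,216) and latch knob at (285,211). The mould is at (252,275) and the pencil at (175,300). Next I measure poses from depth.

Run:
```python
from h import *
im,d,c=load('top0');P=cloud(d,c)
def reg(u0,u1,v0,v1):return P[v0:v1,u0:u1].reshape(-1,3)
print('bench',P[240,320],P[150,220])
# lid top
p=P[130:250,190:320].reshape(-1,3)
t=p[(p[:,2]>.115)&(p[:,2]<.13)]
print('lid',len(t),np.median(t[:,2]))
r=cv2.minAreaRect((t[:,:2]*1000).astype(np.float32));print(r)
k=p[(p[:,2]>.05)&(p[:,2]<.112)]
for (u,v) in[(250,216),(285,211),(285,207),(250,210)]:print(u,v,P[v,u])
m=P[240:310,210:290].reshape(-1,3)
f=m[(m[:,2]>.008)&(m[:,2]<.12)];print('flange',cv2.minAreaRect((f[:,:2]*1000).astype(np.float32)),f[:,2].max())
b=m[(m[:,2]>.05)];print('back',cv2.minAreaRect((b[:,:2]*1000).astype(np.float32)),np.median(b[:,:2],axis=0))
im,d,c=load('scene0');P=cloud(d,c)
for (u,v) in[(273,203),(257,225),(265,220),(275,209),(362,205),(380,193)]:print('sc',u,v,P[v,u])
sc=cv2.resize(im[160:310,190:340],(800,800),interpolation=cv2.INTER_CUBIC)[:600]
cv2.imwrite('pics/c1.png',sc[...,::-1])
im,d,c=load('top0')
cv2.imwrite('pics/c2.png',cv2.resize(im[150:310,160:340],(675,600),interpolation=cv2.INTER_CUBIC)[...,::-1])
```

```text
bench [ 0.51438233 -0.03981057  0.00089995] [0.74370898 0.19919746 0.00362268]
lid 3453 0.12327273081581418
((621.6427001953125, 108.15019989013672), (100.72705078125, 169.42750549316406), 10.733854293823242)
250 216 [0.5535655  0.11956172 0.10701432]
285 211 [0.56330926 0.04293258 0.10647759]
285 207 [0.57205208 0.04275073 0.10751094]
250 210 [0.56577462 0.11913586 0.1124008 ]
flange ((430.269775390625, 140.48516845703125), (103.88079071044922, 147.12103271484375), 6.933263301849365) 0.0983679169928669
back ((395.9098815917969, 136.46759033203125), (162.65428161621094, 134.37408447265625), 12.643640518188477) [0.43092312 0.12328843]
sc 273 203 [0.56562465 0.04586923 0.10257045]
sc 257 225 [0.55322433 0.12672615 0.10353217]
sc 265 220 [0.58159084 0.05804044 0.03854132]
sc 275 209 [ 6.04026503e-01 -1.78984363e-02 -3.03620745e-04]
sc 362 205 [ 0.3996194  -0.12491745  0.05514525]
sc 380 193 [ 0.39570666 -0.24573619  0.00466856]
```

View pics/c1.png

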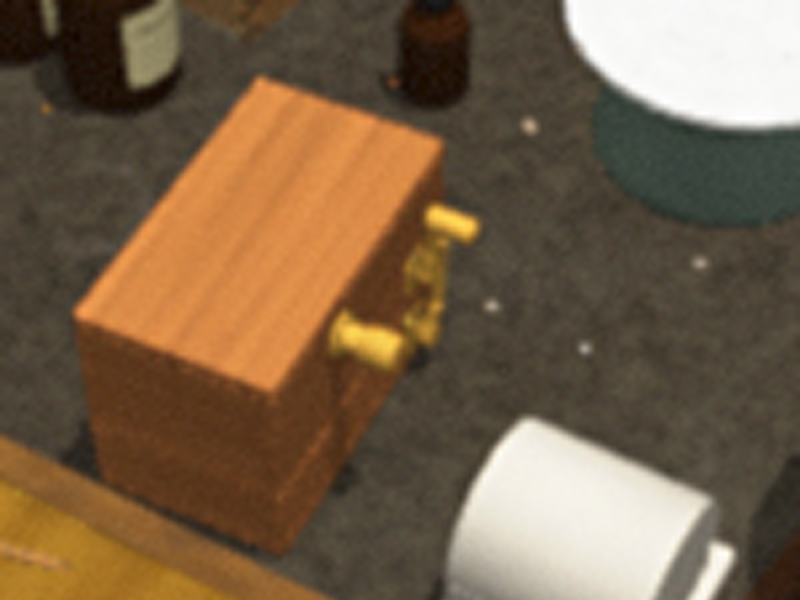

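View pics/c2.png

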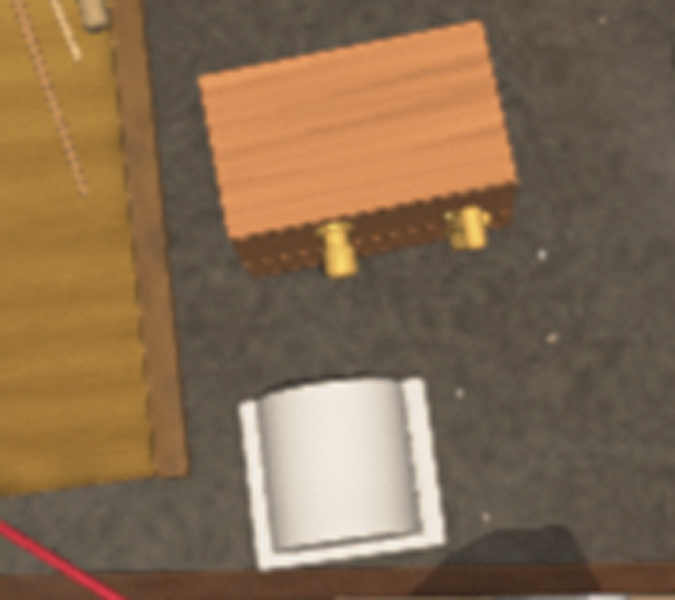

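```bash
cat >> h.py <<'E'
CASE=np.array([.6216,.1082,0.]);CY=np.radians(10.73)
RC=R.from_euler('z',CY)
def c2w(p):return CASE+RC.apply(np.array(p,float))
def delta(pos,Rw,s=None):
    s=s or arm.state()
    R0=R.from_rotvec(s['orientation'])
    return np.round(R0.inv().apply(np.array(pos)-s['eef_pos'])*1000,1),np.round((R0.inv()*Rw).as_rotvec(),3)
def tool(yaw_y):  # tool y azimuth, pointing down
    y=np.array([np.cos(yaw_y),np.sin(yaw_y),0]);z=np.array([0,0,-1.]);x=np.cross(y,z)
    return R.from_matrix(np.stack([x,y,z],1))
E
python3 - <<'E'
from h import *
for f in('top0','scene0'):
    im,d,c=load(f);P=cloud(d,c).reshape(-1,3);I=im.reshape(-1,3).astype(int)
    near=(np.abs(P[:,0]-.43)<.09)&(np.abs(P[:,1]-.13)<.1)
    white=(I.min(1)>110)&(I.max(1)-I.min(1)<60)
    m=P[near&white&(P[:,2]>.006)]
    fl=m[m[:,2]<.022]
    print(f,len(m),len(fl),np.median(fl[:,2]),cv2.minAreaRect((m[:,:2]*1000).astype(np.float32)))
    b=m[m[:,2]>.055]
    # fit: axis pos y0, yaw, z0 with radius .045
    from scipy.optimize import least_squares
    def res(q):
        y0,yaw,z0=q
        dy=-(b[:,0]-.43)*np.sin(yaw)+(b[:,1]-y0)*np.cos(yaw)
        return np.hypot(dy,b[:,2]-z0)-.045
    r=least_squares(res,[.128,.1,.046],loss='soft_l1',f_scale=.002);print(r.x,np.degrees(r.x[1]),np.median(np.abs(r.fun)))
    ax=np.array([np.cos(r.x[1]),np.sin(r.x[1])]);s=(b[:,:2]-[.43,r.x[0]])@ax
    print('along',np.percentile(s,[0.5,2,50,98,99.5]))
print(delta(c2w([-70,-17,220] and [-.070,-.017,.2]),tool(CY-np.pi/2)))
print(c2w([-.070,-.017,.2]))
E
```

```text
top0 2308 584 0.01425719716110457 ((432.18109130859375, 124.76750946044922), (103.88079071044922, 116.99114227294922), 6.933263301849365)
[0.12483167 0.11574706 0.04631593] 6.631817930123768 0.0010187028785428875
along [-0.04257741 -0.04211568  0.00084892  0.04557741  0.0470029 ]
scene0 1837 443 0.013488287227388542 ((431.0098571777344, 138.54385375976562), (103.6514892578125, 143.26998901367188), 6.677114486694336)
[0.12288846 0.12155997 0.04522463] 6.9648732190112455 0.0008684892947051076
along [-0.04159287 -0.04118691  0.00130029  0.04666044  0.04796913]
(array([ 533.2, -498.4,   60.6]), array([-0.002,  0.   ,  0.271]))
[0.555989   0.07846456 0.2       ]
```

>>> arm_command(
  deltas=[
    [[533,-498,60],[0,0,0.271],0],
    [[533,-498,60],[0,0,0.271],0],
    [[533,-498,60],[0,0,0.271],0],
    [[533,-498,60],[0,0,0.271],0],
    [[533,-498,60],[0,0,0.271],0],
    [[533,-498,60],[0,0,0.271],0],
    [[533,-498,60],[0,0,0.271],0],
    [[533,-498,60],[0,0,0.271],0],
    [[533,-498,60],[0,0,0.271],0],
    [[533,-498,60],[0,0,0.271],0],
    [[533,-498,60],[0,0,0.271],0],
    [[533,-498,60],[0,0,0.271],0],
    [[533,-498,60],[0,0,0.271],0],
    [[533,-498,60],[0,0,0.271],0],
    [[533,-498,60],[0,0,0.271],0],
    [[533,-498,60],[0,0,0.271],0],
  ],
)

```text
clock: 2.1
eef_pos: [0.5561, 0.0761, 0.2009]
orientation: [3.128, 0.292, 0.0]
force: [0.6, 0.5, -0.1]
opening: 0.0009
```

Run:
```python
from h import *
s=arm.state();print(s['clock'],s['qpos'],s['eef_pos'],s['force'],s['opening'])
im,d,c=snap('wrist','w1')
print(delta(c2w([-.070,-.017,.088]),tool(CY-np.pi/2)));print(c2w([-.070,-.017,.088]))
# project knob predicted into wrist
M=R.from_rotvec(c['rvec']).as_matrix()
for p in([-.068,-.052,.107],[-.071,.025,.107],[-.05,-.085,.123],[-.05,.085,.123]):
    q=M@c2w(p)+c['tvec'];print(p,q[0]/q[2]*c['fx']+c['cx'],q[1]/q[2]*c['fy']+c['cy'])
```

```text
2.1 [ 9.17517080e-02  9.57297761e-02  1.91484808e+00 -1.44569709e-04
  1.13088826e+00  1.47667655e+00] [0.55607006 0.0761274  0.20085998] [ 0.6254304   0.45102101 -0.14602757] 0.0009197144701880478
(array([  0.2,  -2.2, 112.9]), array([ 0.   , -0.   , -0.001]))
[0.555989   0.07846456 0.088     ]
[-0.068, -0.052, 0.107] 333.78203031932634 219.2874935309259
[-0.071, 0.025, 0.107] 212.69271789338404 223.87222737844328
[-0.05, -0.085, 0.123] 395.9615697490414 198.25177139142102
[-0.05, 0.085, 0.123] 101.83635718774718 198.5248517522153
```

View pics/w1.png

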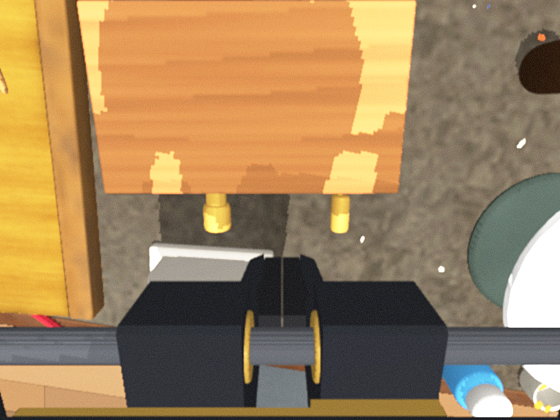

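The wrist view shows the latch knob at (341,214) and the lid knob at (217,215). Both are within about 3 mm of my prediction. I descend between them and push the latch aside.

>>> arm_command(
  deltas=[
    [[1,0,40],[0,0,0],0],
    [[1,0,80],[0,0,0],0],
    [[1,0,104],[0,0,0],0],
    [[1,0,112],[0,0,0],0],
    [[1,0,112],[0,0,0],0],
    [[1,10,112],[0,0,0],0],
    [[1,20,112],[0,0,0],0],
    [[1,30,112],[0,0,0],0],
    [[1,40,112],[0,0,0],0],
    [[1,50,112],[0,0,0],0],
    [[1,60,112],[0,0,0],0],
    [[1,70,112],[0,0,0],0],
    [[1,75,112],[0,0,0],0],
    [[1,75,112],[0,0,0],0],
  ],
)

```text
clock: 3.9
eef_pos: [0.5714, 0.0034, 0.0887]
orientation: [3.128, 0.294, 0.0]
force: [0.7, -0.0, 0.8]
opening: 0.0002
```

Run:
```python
from h import *
s=arm.state();print(s['clock'],s['eef_pos'],s['force'],s['opening'])
im,d,c=snap('scene','s2')
cv2.imwrite('pics/c3.png',cv2.resize(im[150:310,150:350],(750,600),interpolation=cv2.INTER_CUBIC)[...,::-1])
```

```text
3.9 [0.57140199 0.00342161 0.08873241] [ 0.70300958 -0.04967907  0.78247861] 0.0001886783258998373
```

View pics/c3.png

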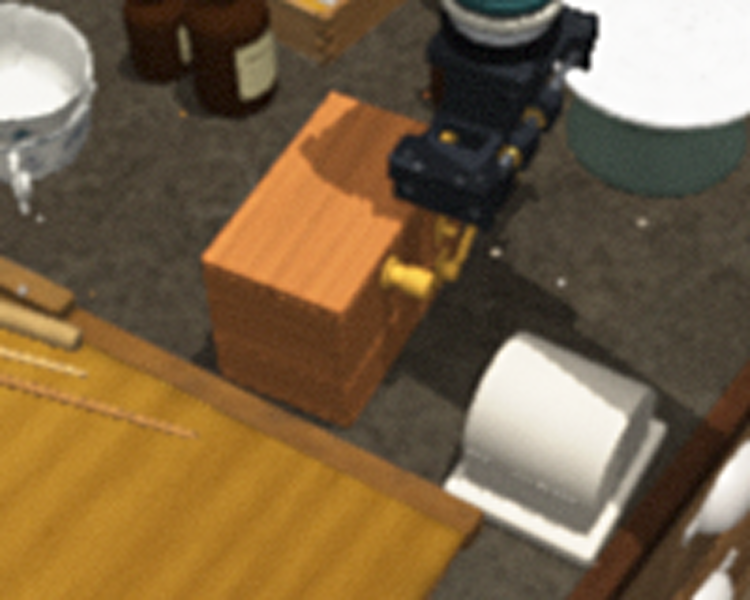

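The latch is swung aside, lying roughly 60° over behind the gripper. Next is the lid knob.

```bash
sed -i 's/^CASE=.*/CASE=np.array([.6231,.1072,0.]);CY=np.radians(10.73)/' h.py
python3 - <<'E'
from h import *
for z in(.17,.105):print(delta(c2w([-.073,.025,z]),tool(CY-np.pi/2)))
E
```

```text
(array([  -2.8, -117.1,  -81.3]), array([ 0., -0.,  0.]))
(array([  -2.9, -117.1,  -16.3]), array([ 0., -0.,  0.]))
```

>>> arm_command(
  deltas=[
    [[0,-4,-20],[0,0,0],20],
    [[-3,-20,-70],[0,0,0],50],
    [[-3,-70,-81],[0,0,0],50],
    [[-3,-117,-81],[0,0,0],50],
    [[-3,-117,-81],[0,0,0],50],
    [[-3,-117,-81],[0,0,0],50],
  ],
)

```text
clock: 4.7
eef_pos: [0.5466, 0.1184, 0.1706]
orientation: [3.127, 0.297, 0.002]
force: [0.1, 0.0, 0.5]
opening: 0.0499
```

Run:
```python
from h import *
s=arm.state();print(s['clock'],s['eef_pos'],s['force'],s['opening'])
im,d,c=snap('wrist','w3')
print(delta(c2w([-.073,.025,.105]),tool(CY-np.pi/2)))
```

```text
4.7 [0.54662653 0.11842348 0.17063777] [0.11489323 0.03538281 0.51721212] 0.049894434560092245
(array([ 0.1, -0.3, 65.3]), array([ 0.   , -0.001,  0.001]))
```

View pics/w3.png

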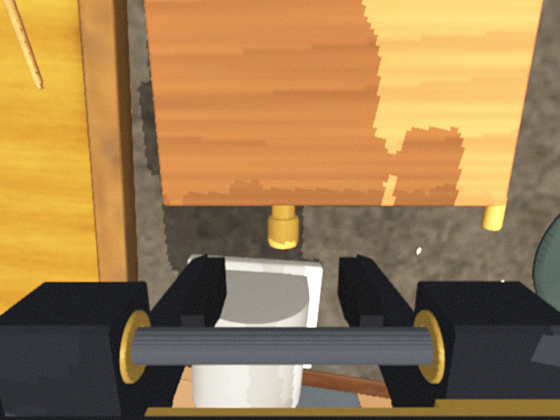

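The lid knob sits centred between the open fingers at (284,232). I use depth at the latch knob, (494,215), to check its angle.

Run:
```python
from h import *
im,d,c=load('w3');P=cloud(d,c)
for u,v in[(494,215),(494,223),(284,235),(284,225)]:
    q=RC.inv().apply(P[v,u]-CASE);print(u,v,q)
```

```text
494 215 [-0.06829199 -0.11036837  0.07397897]
494 223 [-0.07347571 -0.1108857   0.07462743]
284 235 [-0.06959736  0.02430699  0.10762916]
284 225 [-0.06369915  0.02433182  0.10781523]
```

>>> arm_command(
  deltas=[
    [[0,0,30],[0,0,0],50],
    [[0,0,60],[0,0,0],50],
    [[0,0,65],[0,0,0],50],
    [[0,0,65],[0,0,0],10],
    [[0,0,65],[0,0,0],10],
    [[0,0,65],[0,0,0],10],
    [[0,0,65],[0,0,0],10],
  ],
  squeeze=15,
)

```text
clock: 5.62
eef_pos: [0.5473, 0.1179, 0.1058]
orientation: [3.127, 0.295, 0.003]
force: [0.1, -1.7, 2.7]
opening: 0.017
```

>>> arm_command(
  deltas=[
    [[4,0,-9],[0,0,0],10],
    [[9,0,-17],[0,0,0],10],
    [[15,0,-26],[0,0,0],10],
    [[21,0,-33],[0,0,0],10],
    [[28,0,-41],[0,0,0],10],
    [[35,0,-47],[0,0,0],10],
    [[43,0,-53],[0,0,0],10],
    [[51,0,-59],[0,0,0],10],
    [[60,0,-64],[0,0,0],10],
    [[69,0,-68],[0,0,0],10],
    [[78,0,-72],[0,0,0],10],
    [[87,0,-75],[0,0,0],10],
    [[97,0,-77],[0,0,0],10],
    [[107,0,-78],[0,0,0],10],
    [[114,0,-79],[0,0,0],10],
    [[114,0,-79],[0,0,0],10],
  ],
)

```text
clock: 7.62
eef_pos: [0.6597, 0.1393, 0.1849]
orientation: [3.127, 0.294, 0.003]
force: [1.0, -5.0, 2.3]
opening: 0.0173
```

Now I release and let the lid fall back by itself.

>>> arm_command(
  deltas=[
    [[0,0,0],[0,0,0],50],
    [[0,0,0],[0,0,0],50],
    [[0,0,0],[0,0,0],50],
    [[0,0,-40],[0,0,0],50],
    [[0,0,-90],[0,0,0],60],
    [[-40,0,-120],[0,0,0],60],
    [[-90,0,-120],[0,0,0],60],
    [[-90,0,-120],[0,0,0],60],
  ],
)

```text
clock: 8.62
eef_pos: [0.5668, 0.1226, 0.3036]
orientation: [-3.127, -0.295, 0.003]
force: [0.9, 0.3, 0.3]
opening: 0.0601
```

Run:
```python
from h import *
s=arm.state();print(s['clock'],s['eef_pos'],s['force'],s['opening'],s['qpos'])
snap('wrist','w4');snap('scene','s4')
print(delta(c2w([-.03,0,.26]),tool(CY)),delta(c2w([-.03,0,.26]),tool(CY+np.pi)))
```

```text
8.625 [0.56682204 0.12259858 0.30361005] [0.94374919 0.33827038 0.31739521] 0.06006508472999368 [1.69781178e-01 6.15769935e-02 1.75832461e+00 5.24311408e-04
 1.32325724e+00 1.55234320e+00]
(array([19.2, 25.4, 44. ]), array([ 1.00e-03, -1.00e-03, -1.57e+00])) (array([19.2, 25.4, 44. ]), array([-1.000e-03, -1.000e-03,  1.572e+00]))
```

View pics/w4.png

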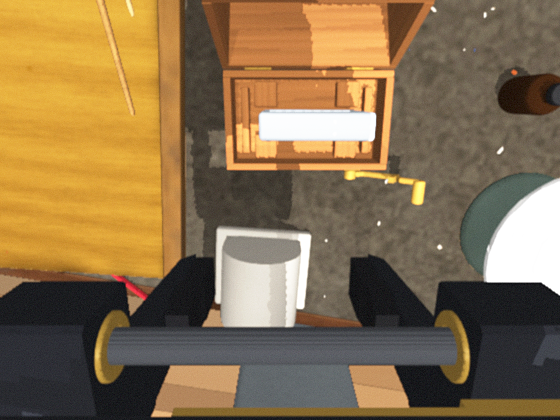

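View pics/s4.png

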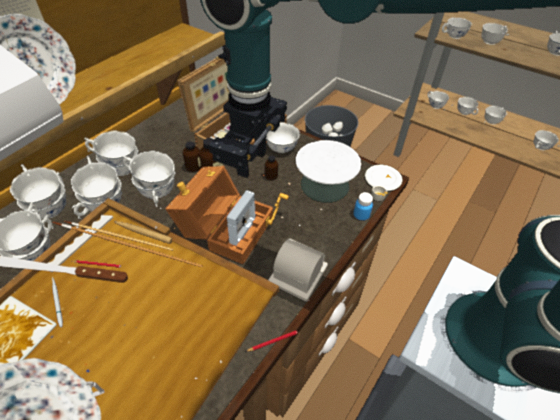

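Lid is fully open, the catch points aside, and the gauge's top bar shows at (317,125) in the wrist view. Now I measure the gauge.

Run:
```python
from h import *
im,d,c=load('w4');P=cloud(d,c)
p=P[95:155,245:390].reshape(-1,3)
t=p[(p[:,2]>.1)&(p[:,2]<.125)]
r=cv2.minAreaRect((t[:,:2]*1000).astype(np.float32));print(len(t),np.median(t[:,2]),r)
print('case frame',RC.inv().apply(np.array([*r[0],0])/1000-CASE))
im,d,c=load('scene0');print('cam',-R.from_rotvec(c['rvec']).as_matrix().T@c['tvec'])
# case rim yaw check, tray
im,d,c=load('w4')
q=P[60:175,215:400].reshape(-1,3);q=q[(q[:,2]>.035)&(q[:,2]<.052)];print('tray',len(q),cv2.minAreaRect((q[:,:2]*1000).astype(np.float32)))
```

```text
3297 0.11152442568691474 ((623.9987182617188, 103.25502014160156), (24.674192428588867, 99.70947265625), 10.621084213256836)
case frame [ 0.00014852 -0.00404333  0.        ]
cam [0.15949706 0.61423961 0.84288748]
tray 5637 ((625.9157104492188, 104.84634399414062), (115.130126953125, 176.24879455566406), 10.783623695373535)
```

Run:
```python
from h import *
for z in(.2,.104):print(delta([.624,.1033,z],tool(np.radians(10.65))))
```

```text
(array([ 49.3,  29.5, 104. ]), array([ 1.000e-03, -1.000e-03, -1.569e+00]))
(array([ 49.2,  29.5, 200. ]), array([ 1.000e-03, -1.000e-03, -1.569e+00]))
```

>>> arm_command(
  deltas=[
    [[49,29,40],[0,0,-1.569],50],
    [[49,29,40],[0,0,-1.569],50],
    [[49,29,40],[0,0,-1.569],50],
    [[49,29,40],[0,0,-1.569],50],
    [[49,29,40],[0,0,-1.569],50],
    [[49,29,40],[0,0,-1.569],50],
    [[49,29,40],[0,0,-1.569],50],
    [[49,29,40],[0,0,-1.569],50],
    [[49,29,104],[0,0,-1.569],50],
    [[49,29,104],[0,0,-1.569],50],
    [[49,29,104],[0,0,-1.569],50],
    [[49,29,104],[0,0,-1.569],50],
  ],
)

```text
clock: 10.22
eef_pos: [0.6255, 0.1036, 0.2023]
orientation: [2.005, 2.415, 0.005]
force: [-0.3, 0.1, 0.3]
opening: 0.05
```

Run:
```python
from h import *
s=arm.state();print(s['clock'],s['eef_pos'],s['orientation'],s['force'],s['opening'],s['qpos'])
snap('wrist','w5')
print(delta([.624,.1033,.104],tool(np.radians(10.65))))
im,d,c=load('w5');P=cloud(d,c)
p=P.reshape(-1,3);t=p[(p[:,2]>.1)&(p[:,2]<.125)&(np.abs(p[:,0]-.624)<.08)&(np.abs(p[:,1]-.104)<.08)]
r=cv2.minAreaRect((t[:,:2]*1000).astype(np.float32));print(len(t),np.median(t[:,2]),r)
```

```text
10.225 [0.62548763 0.10364197 0.2023114 ] [2.00464793 2.41537999 0.00466509] [-0.26506453  0.09395903  0.28389147] 0.050033059978342884 [ 1.24887744e-01  2.26410618e-01  1.76051204e+00  7.54898829e-05
  1.15066014e+00 -6.04611534e-02]
(array([-0. , -1.8, 98.3]), array([ 0.004,  0.   , -0.   ]))
5691 0.11148507150476997 ((624.3224487304688, 103.6854248046875), (24.464111328125, 99.57373046875), 11.02016830444336)
```

View pics/w5.png

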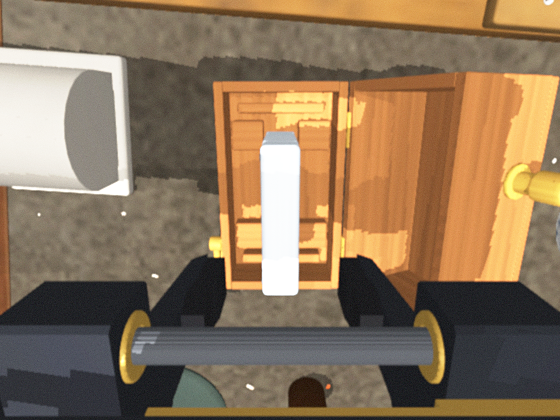

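Top bar is centred between the fingers at column 281. I descend and grip.

>>> arm_command(
  deltas=[
    [[0,-1.5,40],[0.004,0,0],50],
    [[0,-1.5,80],[0.004,0,0],50],
    [[0,-1.5,95],[0.004,0,0],50],
    [[0,-1.5,98],[0.004,0,0],50],
    [[0,-1.5,98],[0.004,0,0],10],
    [[0,-1.5,98],[0.004,0,0],10],
    [[0,-1.5,98],[0.004,0,0],10],
    [[0,-1.5,98],[0.004,0,0],10],
  ],
  squeeze=35,
)

```text
clock: 11.28
eef_pos: [0.6233, 0.1033, 0.1032]
orientation: [-2.005, -2.418, 0.001]
force: [1.1, 0.3, 3.7]
opening: 0.0236
```

>>> arm_command(
  deltas=[
    [[0,0,-15],[0,0,0],10],
    [[0,0,-35],[0,0,0],10],
    [[0,0,-65],[0,0,0],10],
    [[0,0,-100],[0,0,0],10],
    [[0,0,-130],[0,0,0],10],
    [[0,0,-150],[0,0,0],10],
    [[0,0,-160],[0,0,0],10],
    [[0,0,-160],[0,0,0],10],
  ],
)

```text
clock: 12.28
eef_pos: [0.6227, 0.1032, 0.262]
orientation: [-2.004, -2.416, 0.005]
force: [0.9, 0.8, -2.1]
opening: 0.0238
```

Run:
```python
from h import *
s=arm.state();print(s['clock'],s['eef_pos'],s['orientation'],s['force'],s['moment'],s['opening'])
im,d,c=snap('scene','s6')
M=R.from_rotvec(c['rvec']).as_matrix()
q=M@np.array([.62,.1,.22])+c['tvec'];u,v=q[0]/q[2]*c['fx']+c['cx'],q[1]/q[2]*c['fy']+c['cy'];print(u,v)
u,v=int(u),int(v)
cv2.imwrite('pics/c6.png',cv2.resize(im[v-60:v+60,u-80:u+80],(800,600),interpolation=cv2.INTER_CUBIC)[...,::-1])
```

```text
12.275 [0.62269274 0.10322772 0.262046  ] [-2.00401231 -2.41631219  0.00452493] [ 0.91819757  0.83248477 -2.08488348] [-0.01229773 -0.07718113  0.06405922] 0.023770116874928613
239.82427855654828 170.66773170573134
```

View pics/c6.png

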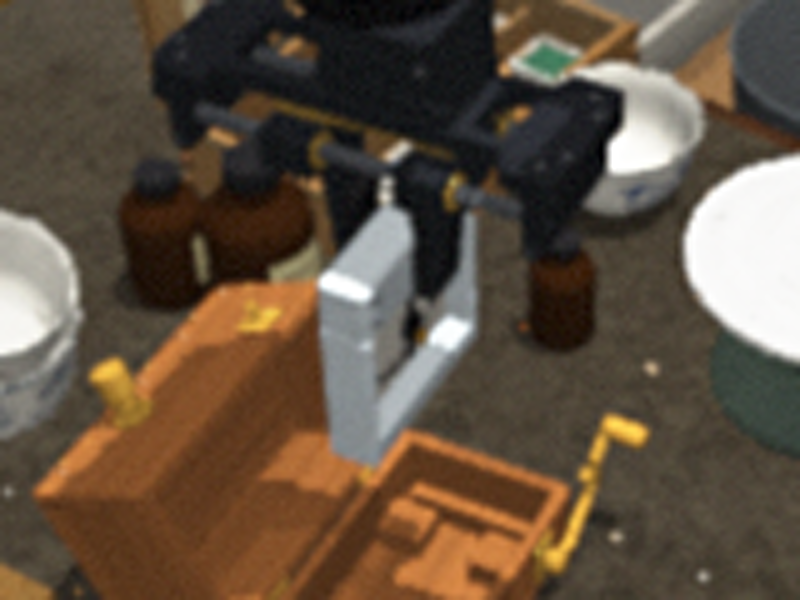

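The gauge is clear of the case. In the scene view it sits around (395,330), but the scale is seen obliquely. I will turn it toward the scene camera, closer, to read the index.

Run:
```python
from h import *
c=viewer.get_calibration('scene');M=R.from_rotvec(c['rvec']).as_matrix();C=-M.T@c['tvec'];print(M[2],C)
s=arm.state();R0=R.from_rotvec(s['orientation'])
for dist in(.4,.5,.6):
    g=C+M[2]*dist; print(dist,g,np.hypot(*g[:2]))
g=np.array([.40,.27,.46]); v=C-g; print(v,np.linalg.norm(v),np.degrees(np.arctan2(v[1],v[0])),np.degrees(np.arctan2(v[2],np.hypot(*v[:2]))))
az=np.degrees(np.arctan2(v[1],v[0]))
for tilt in(25,35):
    # face normal (-gx) azimuth az, elevated by tilt
    yaw=np.radians(az-180); Rg=R.from_euler('z',yaw)*R.from_euler('y',np.radians(tilt))
    print('gx',Rg.apply([1,0,0]),'gz',Rg.apply([0,0,1]))
    # tool in gauge: y=gx, z=-gz, x = y x z
    T=R.from_matrix(np.stack([Rg.apply([0,-1,0])*0+np.cross(Rg.apply([1,0,0]),Rg.apply([0,0,-1])),Rg.apply([1,0,0]),Rg.apply([0,0,-1])],1))
    tcp=g+Rg.apply([0,0,.046])
    print(tilt,tcp,delta(tcp,T))
```

```text
[ 0.39587011 -0.54894823 -0.73616757] [0.15949706 0.61423961 0.84288748]
0.4 [0.3178451  0.39466032 0.54842046] 0.5067368886060258
0.5 [0.35743211 0.33976549 0.4748037 ] 0.49315140252929174
0.6 [0.39701912 0.28487067 0.40118694] 0.4886465833637895
[-0.24050294  0.34423961  0.38288748] 0.5682828513134818 124.94006810637296 42.35809890913388
gx [ 0.51905995 -0.74294722 -0.42261826] gz [ 0.24204163 -0.34644198  0.90630779]
25 [0.41113391 0.25406367 0.50169016] (array([ 187.4, -180.9, -239.8]), array([0.382, 0.253, 1.127]))
gx [ 0.46914417 -0.67150117 -0.57357644] gz [ 0.32849829 -0.47019018  0.81915204]
35 [0.41511092 0.24837125 0.49768099] (array([ 181. , -178. , -235.8]), array([0.537, 0.353, 1.108]))
```

>>> arm_command(
  deltas=[
    [[20,-20,-30],[0.04,0.03,0.13],10],
    [[40,-40,-60],[0.08,0.06,0.26],10],
    [[65,-65,-90],[0.14,0.09,0.4],10],
    [[90,-90,-120],[0.19,0.13,0.55],10],
    [[115,-115,-150],[0.24,0.16,0.7],10],
    [[140,-140,-180],[0.29,0.19,0.85],10],
    [[165,-160,-210],[0.34,0.22,1.0],10],
    [[180,-175,-230],[0.37,0.24,1.1],10],
    [[187,-181,-240],[0.382,0.253,1.127],10],
    [[187,-181,-240],[0.382,0.253,1.127],10],
    [[187,-181,-240],[0.382,0.253,1.127],10],
    [[187,-181,-240],[0.382,0.253,1.127],10],
  ],
)

```text
clock: 13.82
eef_pos: [0.4115, 0.2535, 0.5011]
orientation: [-2.595, -0.816, 0.182]
force: [-0.5, -0.5, -2.1]
opening: 0.0237
```

```bash
cat >> h.py <<'E'
def gpose(s=None):
    s=s or arm.state(); T=R.from_rotvec(s['orientation']).as_matrix()
    Rg=np.stack([T[:,1],-T[:,0]*0+np.cross(-T[:,2],T[:,1]),-T[:,2]],1) # gx=ty, gz=-tz
    return R.from_matrix(Rg), s['eef_pos']-Rg@np.array([0,0,.096])
def proj(c,p):
    M=R.from_rotvec(np.array(c['rvec']).ravel()).as_matrix();q=np.atleast_2d(p)@M.T+np.array(c['tvec']).ravel()
    return np.stack([q[:,0]/q[:,2]*c['fx']+c['cx'],q[:,1]/q[:,2]*c['fy']+c['cy']],1)
E
python3 - <<'E'
from h import *
s=arm.state();print(s['clock'],s['eef_pos'],s['force'],s['opening'],s['qpos'])
im,d,c=snap('scene','s7')
Rg,o=gpose(s);print(Rg.as_matrix(),o)
ctr=proj(c,o+Rg.apply([0,0,.05]))[0];print(ctr)
u,v=ctr.astype(int);u0,v0=u-60,v-45
cv2.imwrite('pics/c7.png',cv2.resize(im[v0:v0+90,u0:u0+120],(800,600),interpolation=cv2.INTER_CUBIC)[...,::-1]);print(u0,v0)
E
```

```text
13.825 [0.41149541 0.25346425 0.50108194] [-0.51906253 -0.51108392 -2.12294812] 0.023732219712418123 [ 0.23663837 -0.11121457  1.62835182  0.41281546  1.77515573  1.25193113]
[[ 5.18816929e-01  8.19819720e-01  2.42331632e-01]
 [-7.43385386e-01  5.72621140e-01 -3.45663416e-01]
 [-4.22145900e-01 -8.09761747e-04  9.06527541e-01]] [0.38823157 0.28664794 0.4140553 ]
[276.76077746 172.11239534]
216 127
```

View pics/c7.png

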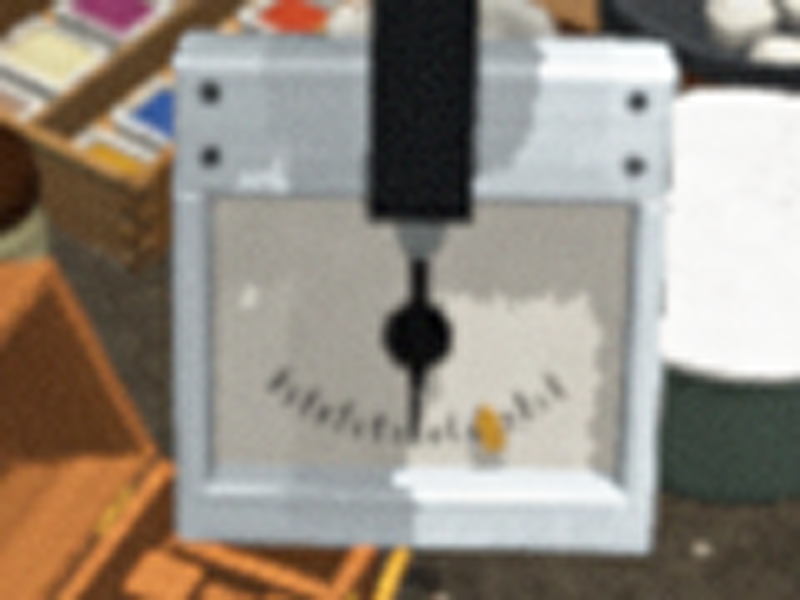

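The scale faces the camera: pointer near 0 at (413,435), brass index at (490,430). I rectify the view with the gauge model.

Run:
```python
from h import *
im,d,c=load('s7')
s=arm.state();Rg,o=gpose(s)
# check corners of outer frame, front face x=-.012
cs=np.array([[-.012,y,z] for y,z in((.05,0),(-.05,0),(-.05,.104),(.05,.104))])
pr=proj(c,o+Rg.apply(cs));print((pr-[216,127])*6.667)
def rect(xp,off,name):
    G=10 # px/mm ; image: u=( .035 - y), v=( .07-z)
    H=600;W=800
    src=[]
    uu,vv=np.meshgrid(np.arange(W),np.arange(H))
    y=(.040-uu/10000.);z=(.070-vv/10000.)
    p=np.stack([np.full(y.shape,xp),y,z],-1).reshape(-1,3)
    q=proj(c,o+Rg.apply(p))+off
    m=q.reshape(H,W,2).astype(np.float32)
    w=cv2.remap(im,m[...,0],m[...,1],cv2.INTER_CUBIC)
    for k in range(-9,10):
        a=np.radians(5*k)
        # positive angle toward -y => u right
        for r in (47,48,49,50):
            cv2.circle(w,(int(400+r*10*np.sin(a)),int(30+r*10*np.cos(a))),2,(255,0,0) if k%3==0 else (0,0,255),-1)
    cv2.circle(w,(400,30),6,(0,255,0),2)
    cv2.imwrite(f'pics/{name}.png',w[...,::-1])
rect(-.008,np.array([0,0]),'r7')
```

```text
[[161.60417033 539.87936054]
 [637.62940169 550.7830396 ]
 [666.50910083  59.39097412]
 [155.15186406  48.65066341]]
```

View pics/r7.png

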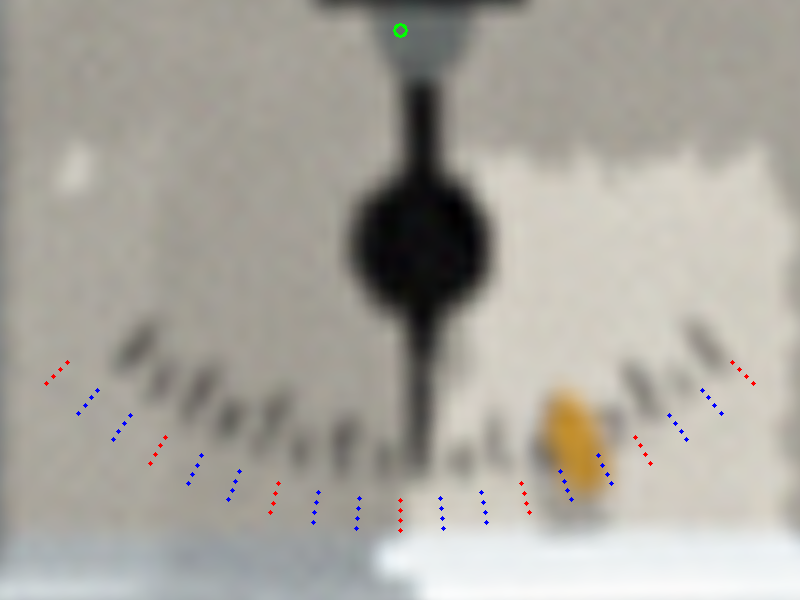

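The index reads about 0.34 rad from the 5° marks; it sits over the 20° line. I lean the gauge by that amount in front of the camera to compare.

>>> arm_command(
  deltas=[
    [[0,0,0],[0,0.1,0],10],
    [[0,0,0],[0,0.2,0],10],
    [[0,0,0],[0,0.3,0],10],
    [[0,0,0],[0,0.34,0],10],
    [[0,0,0],[0,0.34,0],10],
    [[0,0,0],[0,0.34,0],10],
    [[0,0,0],[0,0.34,0],10],
    [[0,0,0],[0,0.34,0],10],
    [[0,0,0],[0,0.34,0],10],
    [[0,0,0],[0,0.34,0],10],
    [[0,0,0],[0,0.34,0],10],
    [[0,0,0],[0,0.34,0],10],
  ],
)

```text
clock: 15.38
eef_pos: [0.4112, 0.2537, 0.5025]
orientation: [-2.525, -0.691, -0.256]
force: [0.3, -0.0, -2.5]
opening: 0.0239
```

Run:
```python
from h import *
s=arm.state();print(s['clock'],s['eef_pos'],s['opening'])
im,d,c=snap('scene','s8')
Rg,o=gpose(s);M=Rg.as_matrix()
print('lean',np.arctan2(-M[2,1]*-1,M[2,2]),M[2])
H=600;W=800
uu,vv=np.meshgrid(np.arange(W),np.arange(H))
y=(.040-uu/10000.);z=(.070-vv/10000.)
p=np.stack([np.full(y.shape,-.008),y,z],-1).reshape(-1,3)
m=proj(c,o+Rg.apply(p)).reshape(H,W,2).astype(np.float32)
w=cv2.remap(im,m[...,0],m[...,1],cv2.INTER_CUBIC)
cv2.imwrite('pics/r8.png',w[...,::-1])
```

```text
15.375 [0.41120845 0.25371804 0.50246766] 0.023868391055099414
lean 0.3416431509514989 [-0.42181425  0.30377096  0.85428095]
```

View pics/r8.png

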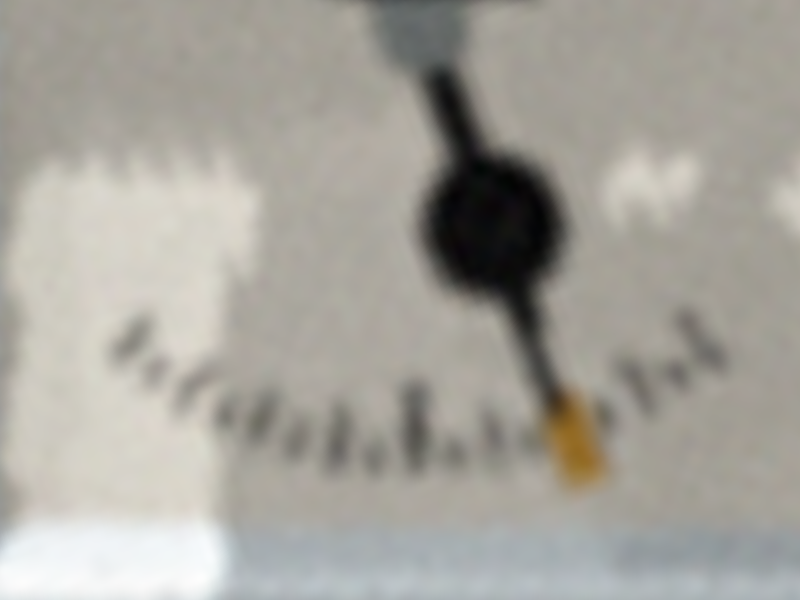

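The pointer tip (555,405) lies just short of the index (centre about (578,445)), roughly 0.02 rad. So the lean should be about 0.357. Next is placing over the mould.

```bash
cat >> h.py <<'E'
MY=np.radians(6.85);AX=np.array([.4315,.1242,.046])
def gtool(yaw,lean):
    Rg=R.from_euler('z',yaw)*R.from_euler('x',lean);G=Rg.as_matrix()
    y=G[:,0];z=-G[:,2];return R.from_matrix(np.stack([np.cross(y,z),y,z],1)),G
def ptarget(h,lean=.357):
    T,G=gtool(MY,lean); return AX+G[:,2]*(.045+.096+h),T
E
python3 - <<'E'
from h import *
for h in(.1,.02,0):
    p,T=ptarget(h);print(p,T.as_rotvec(),delta(p,T))
E
```

```text
[0.44154508 0.04058013 0.27180481] [-1.89442223 -2.13561526 -0.34179219] (array([-134.6,  271.4,   88.1]), array([-0.005, -0.221, -1.132]))
[0.43821062 0.06833776 0.19684886] [-1.89442223 -2.13561526 -0.34179219] (array([-148.4,  280.6,  166.4]), array([-0.005, -0.221, -1.132]))
[0.437377   0.07527717 0.17810987] [-1.89442223 -2.13561526 -0.34179219] (array([-151.9,  283. ,  185.9]), array([-0.005, -0.221, -1.132]))
```

>>> arm_command(
  deltas=[
    [[-13,27,9],[0,-0.02,-0.11],10],
    [[-27,54,18],[0,-0.04,-0.23],10],
    [[-40,81,26],[0,-0.07,-0.34],10],
    [[-54,108,35],[0,-0.09,-0.45],10],
    [[-67,136,44],[0,-0.11,-0.57],10],
    [[-81,163,53],[0,-0.13,-0.68],10],
    [[-94,190,62],[0,-0.15,-0.79],10],
    [[-108,217,70],[0,-0.18,-0.91],10],
    [[-121,244,79],[-0.005,-0.2,-1.02],10],
    [[-135,271,88],[-0.005,-0.221,-1.132],10],
    [[-135,271,88],[-0.005,-0.221,-1.132],10],
    [[-135,271,88],[-0.005,-0.221,-1.132],10],
    [[-135,271,88],[-0.005,-0.221,-1.132],10],
  ],
)

```text
clock: 17.05
eef_pos: [0.4416, 0.0411, 0.2732]
orientation: [-1.895, -2.137, -0.344]
force: [0.3, -1.2, -2.6]
opening: 0.0238
```

Run:
```python
from h import *
s=arm.state();print(s['clock'],s['eef_pos'],s['force'],s['opening'],s['qpos'])
snap('scene','s9');im,d,c=load('s9')
cv2.imwrite('pics/c9.png',cv2.resize(im[110:320,200:400],(571,600),interpolation=cv2.INTER_CUBIC)[...,::-1])
for h in(.02,.006,0):
    p,T=ptarget(h);print(p,delta(p,T))
P=cloud(d,c).reshape(-1,3);I=im.reshape(-1,3).astype(int)
near=(np.abs(P[:,0]-.43)<.09)&(np.abs(P[:,1]-.13)<.1)
m=P[near&(P[:,2]>.055)&(P[:,2]<.095)&(I.min(1)>100)&(P[:,1]>.1)]
dy=-(m[:,0]-.4315)*np.sin(MY)+(m[:,1]-.1242)*np.cos(MY)
print(len(m),np.median(np.hypot(dy,m[:,2]-.046)))
```

```text
17.05 [0.4416472  0.04106177 0.27317312] [ 0.29618962 -1.20247292 -2.55661913] 0.023763170705591165 [-0.20597217 -0.1482959   2.05285171  0.34577134  1.36613866 -0.41870218]
[0.43821062 0.06833776 0.19684886] (array([-0.9, -0.2, 81. ]), array([0.002, 0.   , 0.001]))
[0.43762708 0.07319535 0.18373157] (array([-0.9, -0.2, 95. ]), array([0.002, 0.   , 0.001]))
[0.437377   0.07527717 0.17810987] (array([ -0.9,  -0.3, 101. ]), array([0.002, 0.   , 0.001]))
1283 0.044010919183719584
```

View pics/c9.png

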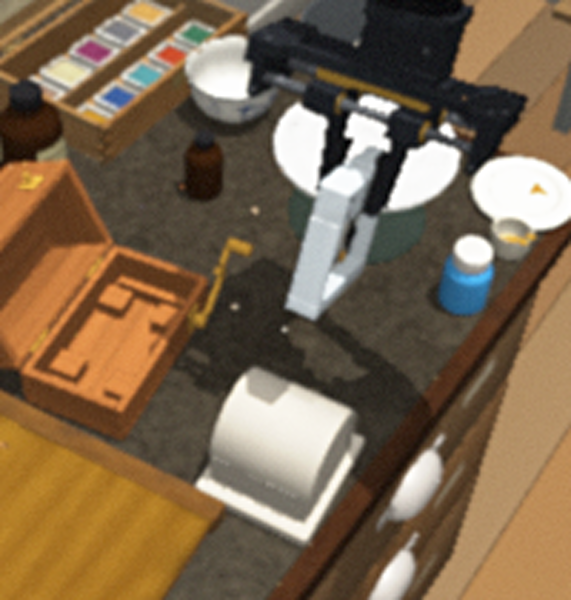

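Gauge hangs leaned over the mould with clear space around it. I descend to about 10 mm above.

>>> arm_command(
  deltas=[
    [[0,0,20],[0,0,0],10],
    [[-1,0,45],[0,0,0],10],
    [[-1,0,70],[0,0,0],10],
    [[-1,0,85],[0,0,0],10],
    [[-1,0,91],[0,0,0],10],
    [[-1,0,91],[0,0,0],10],
    [[-1,0,91],[0,0,0],10],
    [[-1,0,91],[0,0,0],10],
  ],
)

```text
clock: 18.1
eef_pos: [0.438, 0.0711, 0.1871]
orientation: [-1.895, -2.137, -0.344]
force: [-0.9, -0.5, -2.6]
opening: 0.0236
```

Run:
```python
from h import *
s=arm.state();print(s['clock'],s['eef_pos'],s['force'],s['moment'],s['opening'])
p,T=ptarget(0);print(p,delta(p,T))
```

```text
18.1 [0.43798768 0.07106796 0.18710171] [-0.89772919 -0.51757952 -2.55260414] [-0.36292861 -0.090548    0.00883692] 0.023599720882828943
[0.437377   0.07527717 0.17810987] (array([ 0.8, -0.1,  9.9]), array([0.002, 0.   , 0.   ]))
```

>>> arm_command(
  deltas=[
    [[0,0,2],[0,0,0],10],
    [[0,0,4],[0,0,0],10],
    [[0,0,5],[0,0,0],10],
    [[0,0,6],[0,0,0],10],
    [[0,0,7],[0,0,0],10],
    [[0,0,7],[0,0,0],10],
  ],
)

```text
clock: 18.85
eef_pos: [0.437, 0.0738, 0.1797]
orientation: [-1.894, -2.136, -0.342]
force: [0.1, 1.0, -3.4]
opening: 0.0235
```

>>> arm_command(
  deltas=[
    [[0,0,0.5],[0,0,0],10],
    [[0,0,1],[0,0,0],10],
    [[0,0,1],[0,0,0],10],
  ],
)

```text
clock: 19.23
eef_pos: [0.437, 0.0741, 0.1788]
orientation: [-1.894, -2.136, -0.342]
force: [-0.4, -0.3, -2.6]
opening: 0.0235
```

>>> arm_command(
  deltas=[
    [[0,0,0.5],[0,0,0],10],
    [[0,0,1],[0,0,0],10],
    [[0,0,1],[0,0,0],10],
  ],
)

```text
clock: 19.6
eef_pos: [0.4371, 0.0744, 0.1782]
orientation: [-1.894, -2.136, -0.342]
force: [-0.4, -0.6, 0.0]
opening: 0.0237
```

>>> arm_command(
  deltas=[
    [[0,0,0.5],[0,0,0],10],
    [[0,0,1],[0,0,0],10],
    [[0,0,1],[0,0,0],10],
  ],
)

```text
clock: 19.98
eef_pos: [0.4373, 0.0744, 0.178]
orientation: [-1.894, -2.137, -0.342]
force: [-2.9, -4.1, 7.2]
opening: 0.0237
```

Contact is now about 10 N. I ease off a little and check the picture.

>>> arm_command(
  deltas=[
    [[0,0,-0.4],[0,0,0],10],
    [[0,0,-0.4],[0,0,0],10],
    [[0,0,-0.4],[0,0,0],10],
    [[0,0,-0.4],[0,0,0],10],
    [[0,0,-0.4],[0,0,0],10],
    [[0,0,-0.4],[0,0,0],10],
    [[0,0,-0.4],[0,0,0],10],
    [[0,0,-0.4],[0,0,0],10],
  ],
)

```text
clock: 20.98
eef_pos: [0.4373, 0.0744, 0.1781]
orientation: [-1.894, -2.137, -0.343]
force: [-2.2, -2.8, 6.3]
opening: 0.0236
```

Run:
```python
from h import *
s=arm.state();print(s['clock'],s['eef_pos'],s['force'],s['moment'],s['opening'])
Rg,o=gpose(s);M=Rg.as_matrix();print('lean',np.arctan2(M[2,1],M[2,2]),'z',o,Rg.inv().apply(AX-o))
snap('scene','s10');im,d,c=load('s10')
u,v=proj(c,o+Rg.apply([0,0,.05]))[0].astype(int);print(u,v)
cv2.imwrite('pics/c10.png',cv2.resize(im[v-45:v+45,u-60:u+60],(800,600),interpolation=cv2.INTER_CUBIC)[...,::-1])
snap('top','t10');im,d,c=load('t10')
cv2.imwrite('pics/c10t.png',cv2.resize(im[150:330,160:340],(600,600),interpolation=cv2.INTER_CUBIC)[...,::-1])
```

```text
20.975 [0.43727556 0.07443025 0.17805352] [-2.22781396 -2.80336813  6.31979133] [-0.38872046  0.52932791  0.2443681 ] 0.02364586644843208
lean 0.3568023617176781 z [0.43334467 0.10772999 0.08809978] [ 0.00010101  0.000824   -0.04523678]
308 230
```

View pics/c10.png

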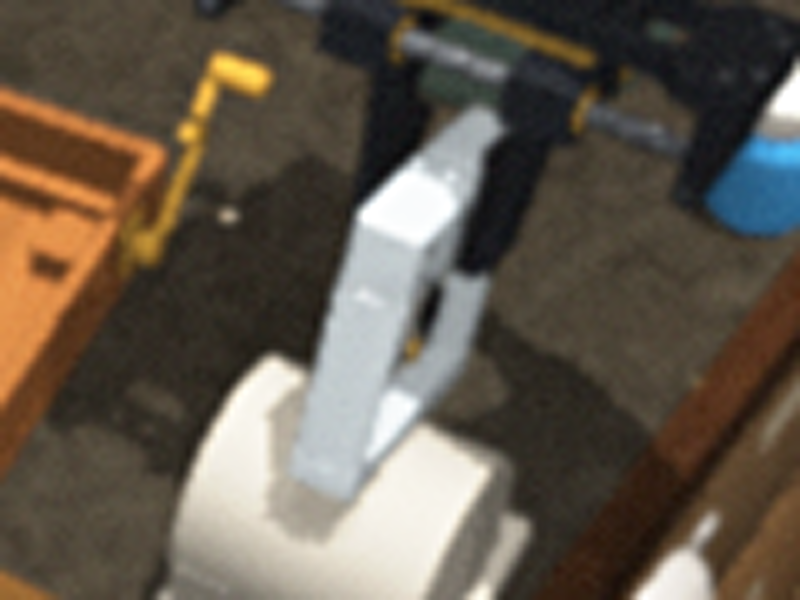

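View pics/c10t.png

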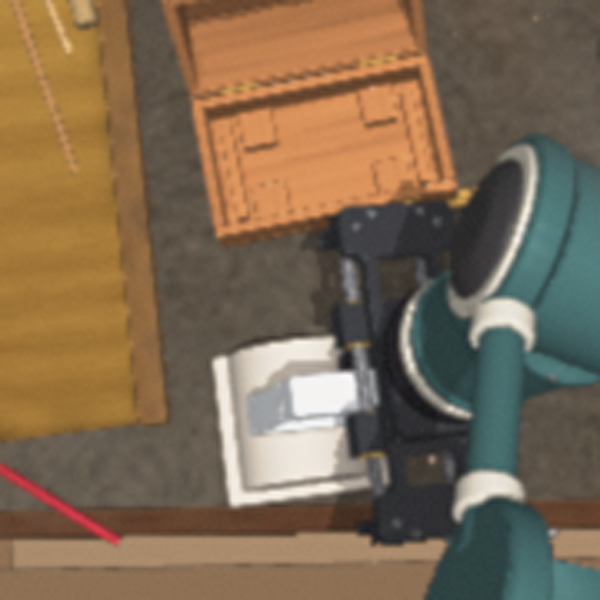

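The foot rests across the ridge and the pointer bob and index, near (433,300) and (412,347), are roughly in line. I cross-check for slip in the grip by fitting the gauge's end face in depth, and compare the index/pointer prediction.

Run:
```python
from h import *
s=arm.state();Rg,o=gpose(s)
for f in('s10','t10'):
    im,d,c=load(f);P=cloud(d,c).reshape(-1,3)
    L=Rg.inv().apply(P-o)
    for nm,m,ax in(('end',(abs(L[:,1]-.05)<.008)&(abs(L[:,0])<.007)&(L[:,2]>.015)&(L[:,2]<.098),1),('top',(abs(L[:,2]-.104)<.008)&(abs(L[:,0])<.008)&(L[:,1]>.014)&(L[:,1]<.046),2)):
        q=L[m]
        if len(q)<20: print(f,nm,len(q));continue
        A=np.c_[np.delete(q,ax,1),np.ones(len(q))];w=np.ones(len(q),bool)
        for _ in range(4):
            k=np.linalg.lstsq(A[w],q[w,ax],rcond=None)[0];r=q[:,ax]-A@k;w=abs(r)<.003
        print(f,nm,len(q),w.sum(),k,r[w].std())
im,d,c=load('s10')
piv=np.array([-.008,0,.067])
tip=lambda a,r:piv+np.array([0,-r*np.sin(a),-r*np.cos(a)])
pts=np.array([piv,tip(.357,.022),tip(.357,.042),tip(.357,.047)])
print((proj(c,o+Rg.apply(pts))-[308-60,230-45])*6.667)
z=im[185:275,248:368][30:65,45:85];cv2.imwrite('pics/c11.png',cv2.resize(z,(686,600),interpolation=cv2.INTER_NEAREST)[...,::-1])
```

```text
s10 end 211 206 [0.01470668 0.002413   0.04908396] 0.0011082368304930195
s10 top 56 56 [0.02295077 0.00425725 0.10344106] 0.0008028836634602495
t10 end 79 79 [-0.00911664 -0.00107552  0.05143698] 0.00047081715495069973
t10 top 126 116 [0.03085807 0.02560575 0.10288573] 0.0013351575973549583
[[435.89694722 266.77242545]
 [430.43921042 308.91920716]
 [425.64126046 345.97085639]
 [424.46522741 355.05264437]]
```

View pics/c11.png

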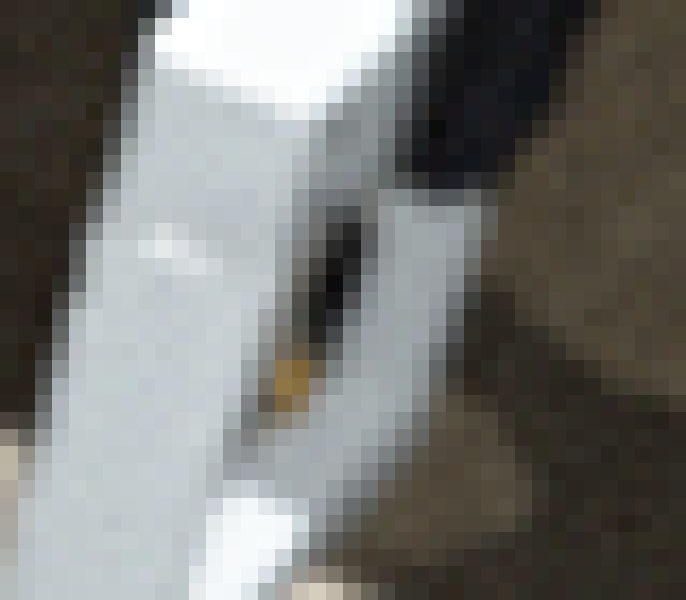

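No slip: the end face agrees with the tool's lean within 0.003 rad. The pointer's dark line runs onto the brass index. I make a last state check and hand in.

Run:
```python
from h import *
s=arm.state();print(s['clock'],s['eef_pos'],s['force'],s['opening'],np.abs(s['joint_velocities']).max())
im,d,c=load('t10');P=cloud(d,c).reshape(-1,3)
m=P[(np.abs(P[:,0]-.43)<.07)&(np.abs(P[:,1]-.17)<.025)&(P[:,2]>.009)&(P[:,2]<.02)];print('flange +y edge',np.percentile(m[:,1],99),m[:,0].min(),m[:,0].max())
im,d,c=load('top0');P=cloud(d,c).reshape(-1,3)
m=P[(np.abs(P[:,0]-.43)<.07)&(np.abs(P[:,1]-.17)<.025)&(P[:,2]>.009)&(P[:,2]<.02)];print('start',np.percentile(m[:,1],99),m[:,0].min(),m[:,0].max())
print(arm.finish_job())
```

```text
21.075 [0.43727127 0.07442219 0.17805242] [-3.04987526 -4.4557254   5.65637627] 0.023912101154458534 0.0021531962029268836
flange +y edge 0.18673740861031685 0.37516709046672664 0.47691627185705004
start 0.18691382411604315 0.3750740211560081 0.47686823297479825
the job is handed in; nothing more can be done
None
```

I swung the catch aside, opened the lid, lifted the gauge out and set its foot across the mould's back. I handed the job in at about 21 s, still holding the gauge there, and no verdict is reported.

- **Catch and lid:** the catch measured about 0.92–0.96 rad before I lifted the lid. The pictures show the lid fully open.
- **Index:** I held the gauge up to the scene camera and read the index as about 0.357 rad. With the gauge leaned 0.34 rad, the pointer stopped about 0.02 rad short of it.
- **Gauge on the mould:**
  - The final lean is 0.357 rad, and the depth fit of the gauge's end face shows no slip in the grip (within 0.003 rad).
  - The contact point is about 1 mm from the middle of the foot.
  - The push is about 9–10 N, judged from the wrist force after subtracting the gauge's weight.
- **Mould:** it moved by less than 1 mm.
- **Bystanders:** I moved clear of the jar, dish, bottle and pencil throughout, and saw none displaced, but did not measure them at the end.

**Weakest check:** with the gauge on the mould, the view of its scale is too oblique and coarse to measure the pointer against the index. The picture only shows the pointer running onto the brass index. The match rests on the earlier close reading and the measured lean. The depth fits of the gauge's top bar also scattered, by 0.004–0.026 rad, so I relied on the end face instead.

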